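# Lock the focus of the under-board camera

### The arm

A 7-joint arm with a two-finger parallel gripper is mounted at the origin on the work surface. World frame = base frame: x ahead of the robot, y to its left, z up, the work surface at z = 0. Lengths are in m, angles in rad, forces in N, time in s.
With the tool pointing down it reaches from about 0.4 to 0.85 m from the base axis. Payload 10.4 kg.
Tool frame: the origin (TCP) lies midway between the tips of the shut fingers; the grasp point (between the pads) lies 19 mm behind it; z points along the fingers, y is the line along which they close (so a half turn about z gives the same grasp; the last joint's range is limited). The gripper opens to 87 mm and grips with 3 to 60 N. Pads are 19 mm wide; open, the fingers measure 117 mm over their backs; the gripper's body (75 mm by 190 mm) begins 51 mm behind the grasp point.
Start: joints at [-1.198, 0.332, -0.065, 1.46, 0.022, 1.35, -0.088], TCP at [0.241, 0.577, 0.223] pointing down, gripper open.
Joint ranges: [-2.6, 2.6], [-0.5, 2.12], [-1.47, 1.34], [0.16, 2.42], [-1.27, 4.41], [0.06, 2.06], [-2.6, 2.6]. Speed limits (rad/s): [2.22, 2.22, 2.79, 2.79, 3.14, 3.14, 3.14].

### API

Orientations are given as a unit quaternion [x, y, z, w].
In Python, from bench import r gives the robot as it stands.
- The arm moves only by the tool arm_command, never from a script. Its arguments are lists of equal length, an entry for each row: "xyz": the shift along the world's x, y, z in m, a list of three; "rot": the turn, a rotation vector about the world's x, y, z in rad, a list of three. In form: {"xyz": [[tx, ty, tz], ...], "rot": [[ax, ay, az], ...]}. A call has 1 to 20 rows; each row is the pose to reach, as a shift and turn from the pose commanded when the call began; what a row does not reach only later rows make up. A row lasts 1/12 s, in which the tool goes at most 41.7 mm and 7.16 degrees, less where a joint would pass 70% of its speed; a pose out of reach is approached as far as the arm can. A call with a gripper value outside its range is refused whole. "grip" is the opening, from 0 (shut) to 1 (fully open), set as the call begins (left out, the last holds). The fingers move at their own pace and stop on an object; "squeeze" is the grip in N (left out, the last holds). Time passes only in rows, so rows that repeat a pose let the fingers close. It gives the time, the measured TCP pose, the force, the opening and the grip force at its end, in the units of the state.
- r.read_state(): the state, without advancing time (a new reading comes with each control period).
- r.camera(name): name is "scene" or "side" or "wrist"; returns the picture (384x512x3 uint8, red, green, blue); there is no depth.
- r.camera_model(name): a dict with "fx", "fy", "cx", "cy" (pixels), "T" (4x4, takes a point from camera to world coordinates). Camera axes: x right, y up, looking along -z (the intrinsics and any distortion apply to the point x, -y, -z); pixel columns grow to the right and rows downward; lengths in m; the calibration is good to about 2 mm. A picture is of the moment at which its call begins: read the wrist's pose just before it. camera_model takes no time and is no camera call; for the wrist camera it gives the pose at the moment of the call.
- r.close_job(): hands the job in; it is judged then, once.
Trained networks look in the newest picture that a camera, given by its name, has taken for a name from the list of things; names that differ only in an ending like _2 or _b are one class to them, and where a whole thing is asked for, a point or a joint stands for the part that bears it (a point fixed in the world has none). Each returns a list of dicts, best first, with "conf" (0 to 1); they miss things now and then, are a little off and sometimes report something else, mostly with a low value. They report only what shows in the picture. A call takes as long as a camera call. They do not tell look-alikes from the thing itself.
- r.look_for(label, camera): "at" ([x, y, z] in m, in the coordinates of the camera as it stood for that picture, good to about 4 mm: the middle of the surface that is visible of it).
- r.spot_point(label, camera): "at" ([x, y, z] in m, in the coordinates of the camera as it stood for that picture, good to about 4 mm: a listed point, or the origin of a listed thing).
The state is a dict: "time": time; "joint_positions": joint angles; "joint_vel": joint speeds; "joint_torque": joint torques, N m; "ee_pos": TCP position; "eef_rot": TCP orientation; "ft_force": force on the tool from outside, world axes, zero at the start; "torque": the same for the moment, N m; "width": finger opening in m; "grip_force": force on a finger pad.
Only numpy, scipy, OpenCV 4.12 (cv2) and the standard library are available. Lean on these libraries where they do the work, as an engineer would, in place of code of your own. Each camera call takes 0.05 s, during which the arm holds its last target. There are 200 camera calls.

### The job

The focus of the under-board inspection camera is set, but its lock ring is still loose and would drag the lens barrel round with it. Seat the cross-bar face key in the four notches of the barrel so that its bar is caught by the board-rest pillars and holds the barrel, and turn the knurled ring clockwise (seen from above) until it is firmly hand-tight against the housing, neither pressing hard on the lens nor letting the barrel turn more than about 15 degrees. Then stand the key back on its feet on the blue-grey mat, and leave the circuit board, lens cap and solder reel where they are.

Things in the scene. Friction and masses are not known exactly. Their poses are not given: they have to be found in the camera images.
- barrel_top (a point): Centre of the top rim of the black lens barrel, upright in the middle of the camera stand; rim 42 mm across, its top 109 mm above the bench. Four notches at 90 degrees, 8 mm wide, 6 mm deep, cut right through the rim wall, lie along this frame's +x, -x, +y and -y axes; z is up.
- barrel_edge (a point): A point on the barrel's rim, 21 mm from its axis, at the +x notch: it moves 5.5 mm when the barrel turns 15 degrees.
- focus_barrel: The lens barrel with the ring it carries; origin on its axis, 86 mm above the bench. It turns with light friction (0.05 N m) in the housing; the ring's thread drags it harder (0.15 N m), so the barrel follows the ring unless it is held.
- ring_mid (a point): Centre of the knurled steel lock ring, 54 mm in diameter, 14 mm tall, on the barrel below its rim, from 87 to 101 mm above the bench (this point at 94 mm). Above it the barrel is 42 mm across; below it the housing's round neck, 46 mm across, goes down to 56 mm above the bench, where the 64 mm square camera body begins.
- lock_ring (a joint): Angle of the lock ring on the barrel (rad): 0 where it meets the housing, negative while loose (-0.95 to -0.55 at the start); grows as the ring is turned clockwise seen from above. It stays where it is left. At 0 the torque rises steeply, over a few hundredths of a radian; firmly hand-tight is 0.5 to 1.0 N m.
- camera_stand: The camera stand: a 180 x 180 x 10 mm plate screwed to the bench, bearing the camera body and the board rests; origin at the centre of its underside, z up.
- board_rests: Four upright steel pillars, rubber-tipped, 12 mm in diameter, tops 140 mm above the bench, at x = +-70 and y = +-70 mm in the stand's frame (99 mm from the barrel's axis); origin and axes as the stand's. With the key seated, in any of its four positions, both ends of its bar lie 4 to 9 mm counter-clockwise of two opposite pillars (give or take 5 mm of play); turned clockwise they rest on them.
- key_grip (a point): Centre of the straight bar of the steel face key (220 to 370 g): 230 mm long, 12 mm wide, 14 mm tall, along this frame's x axis; z is up. Below the bar: a disc 42 mm across, 6 mm thick, and under it four feet. This point is 18 mm above the foot tips. The key stands on its feet on the mat at the start. Seated, the disc lies on the barrel's rim and this point is 13 mm above the rim's top.
- face_key: The face key; origin on its axis at the tips of its feet, axes as key_grip. The feet (dogs) are 6 mm wide, tapered to 4.5 mm, and 5 mm deep, 17 mm from the axis along its +x, -x, +y and -y, to fit the barrel's notches.
- mat: Blue-grey silicone mat fixed to the bench, 280 mm (x) by 250 mm (y), 4 mm thick; origin at the centre of its underside.
- logic_board: Bystander: small circuit board, 90 x 50 mm and 7 mm high, lying near the far edge of the mat; origin at the centre of its underside.
- solder_reel: Bystander: reel of solder standing on its flange, 56 mm across, 40 mm tall, beyond the mat and the stand; origin at the centre of its underside.
- lens_cap: Bystander: black lens cap, 38 mm across, 10 mm tall, lying near the robot's edge of the mat; origin at the centre of its underside.
There are look-alikes about, which are no part of the job. There is more than one size of the face_key; the job needs the larger.

How it is judged:
On the way, in this order (a step that is already met when the one before it is completed fails the run):
1. the key is seated: its feet fully down in the barrel's notches (z of key_grip in the frame of barrel_top below 0.015 m and horizontal distance between key_grip and barrel_top below 0.003 m and angle between the z axis of face_key and the z axis of barrel_top, either way round below 0.06 rad), for 0.2 s.
2. the ring is home and firmly tight, with the key's bar held by the pillars (over 4 N on them, about 0.4 N m) (value of joint lock_ring above -0.04 rad and contact force between face_key and board_rests above 4 N and z of key_grip in the frame of barrel_top below 0.016 m), for 0.1 s.
At the end, for the whole second after the job is handed in: The lock ring is against the housing (within 0.06 rad of its stop), the barrel within 15 degrees of where it was set (its rim point moved less than 5.5 mm), and the key stands at rest on its feet on the mat, its centre over the mat, released (value of joint lock_ring above -0.06 rad and distance of barrel_edge from where it was at the start of the episode below 0.0055 m and x of key_grip in the frame of mat between -0.12 and 0.12 m and y of key_grip in the frame of mat between -0.11 and 0.11 m and z of key_grip in the frame of mat below 0.0245 m and angle between key_grip's own z axis and vertical below 0.08 rad and linear speed of face_key below 0.01 m/s); the robot touches nothing.
It fails at once if the barrel turned by more than about 15 degrees (distance of barrel_edge from where it was at the start of the episode above 0.0056 m).
It fails at once if the key pressed by the fingers on the lens barrel with more than 40 N (while its bar is not against the pillars) (contact force between face_key and focus_barrel above 40 N and contact force between the fingers and face_key above 2 N and contact force between face_key and board_rests below 1 N).
It fails at once if the ring over-tightened: more than 12 N between the seated key and the pillars (about 1.2 N m) (contact force between face_key and board_rests above 12 N and z of key_grip in the frame of barrel_top below 0.016 m).
It fails at once if the circuit board, lens cap or solder reel pushed more than 25 mm (distance of any of logic_board, lens_cap, solder_reel from where it was at the start of the episode above 0.025 m).
It also fails if it takes over 69 s, if anything falls off the work surface, if the arm or the gripper's body presses on something with over 40 N, if the wrist force passes 120 N, or if a joint passes its speed limit or range.

## Working session

There is one attempt and no reset: what is moved stays moved. The work goes in short steps, Python scripts to look and compute and a tool call to move; the robot and the scene stay as the last step left them, time stands still between calls to the robot, and variables do not carry over. Pictures are saved under pics/ and viewed, at most 10 in all, crops included, and the job is handed in when it is done.

Besides the shell and the picture viewer there is one more tool, called after ">>>" as name(argument=value, ...), one argument or row to a line, values as JSON. arm_command: Moves the arm, as the interface text tells. Its arguments: {"type":"object","properties":{"xyz":{"type":"array"},"rot":{"type":"array"},"grip":{"type":"number"},"squeeze":{"type":"number"}},"required":["xyz","rot"]}

```bash
mkdir -p pics
cat > h.py <<'E'
import numpy as np, cv2
from bench import r
def snap(c,fn=None):
    m=r.camera_model(c); im=r.camera(c)
    if fn: cv2.imwrite('pics/'+fn,im[:,:,::-1])
    return im,m
def W(m,p): return (np.array(m["T"])@np.append(p,1))[:3]
def find(c,m,labels,f='spot_point'):
    for l in labels:
        for d in getattr(r,f)(l,c)[:3]:
            print(c,l,round(d['conf'],2),W(m,d['at']).round(4))
def px(m,P):
    q=np.linalg.inv(np.array(m["T"]))@np.append(P,1)
    return m['cx']+m['fx']*q[0]/-q[2], m['cy']-m['fy']*q[1]/-q[2]
def ray(m,u,v,z):
    T=np.array(m["T"]); d=T[:3,:3]@np.array([(u-m['cx'])/m['fx'],-(v-m['cy'])/m['fy'],-1]); o=T[:3,3]
    return o+d*(z-o[2])/d[2]
E
python3 - <<'E'
from h import *
for c in ['scene','side']:
    im,m=snap(c,c+'1.png'); print({k:v for k,v in m.items() if k!='T'},np.array(m['T']).round(3).tolist())
    find(c,m,['barrel_top','ring_mid','key_grip','mat','lens_cap','logic_board','solder_reel','board_rests'])
s=r.read_state();print(s['eef_rot'],s['time'])
a=cv2.imread('pics/scene1.png');b=cv2.imread('pics/side1.png')
cv2.imwrite('pics/both.png',cv2.resize(np.vstack([a,b]),(448*1,672))[:600] if 0 else np.hstack([cv2.resize(a,(400,300)),cv2.resize(b,(400,300))]))
E
```

```text
{'fx': 390.8425647362095, 'fy': 390.8425647362095, 'cx': 261.09456957180186, 'cy': 192.10963950483293} [[0.203, -0.778, 0.595, 1.211], [0.979, 0.157, -0.128, -0.207], [0.006, 0.609, 0.794, 1.013], [0.0, 0.0, 0.0, 1.0]]
scene barrel_top 0.58 [0.5606 0.1758 0.1093]
scene ring_mid 0.58 [0.563  0.1732 0.0947]
scene key_grip 0.81 [ 0.2893 -0.3418  0.0133]
scene key_grip 0.68 [ 0.5599 -0.149   0.0239]
scene mat 0.58 [ 0.5567 -0.172   0.0019]
scene lens_cap 0.54 [ 0.4383 -0.2626  0.0029]
scene logic_board 0.91 [ 0.6548 -0.1668  0.0031]
scene solder_reel 0.65 [ 0.7336 -0.0119 -0.001 ]
{'fx': 475.5965792640351, 'fy': 475.5965792640351, 'cx': 260.511169333955, 'cy': 193.632519901039} [[0.878, 0.225, -0.423, 0.066], [-0.479, 0.427, -0.767, -0.858], [0.008, 0.876, 0.483, 0.62], [0.0, 0.0, 0.0, 1.0]]
side barrel_top 0.69 [0.5625 0.1734 0.1083]
side ring_mid 0.43 [0.5691 0.1769 0.0924]
side key_grip 0.91 [ 0.2934 -0.3382  0.0143]
side key_grip 0.85 [ 0.5567 -0.1475  0.0192]
side key_grip 0.24 [0.5645 0.1761 0.0828]
side mat 0.6 [ 0.5556 -0.1743  0.0009]
side lens_cap 0.57 [ 0.5568 -0.147   0.0033]
side lens_cap 0.56 [ 0.4459 -0.2637  0.0067]
side logic_board 0.79 [ 0.6585 -0.1605  0.004 ]
side logic_board 0.59 [0.5678 0.1711 0.1105]
side logic_board 0.37 [ 0.4458 -0.2657  0.0044]
side solder_reel 0.82 [ 0.7318 -0.0122  0.0049]
[1.96615732e-01 9.80480620e-01 8.85200981e-05 1.58049601e-05] 0.9
```

View pics/scene1.png

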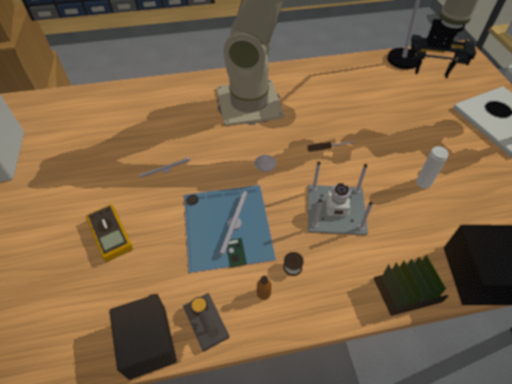

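View pics/side1.png

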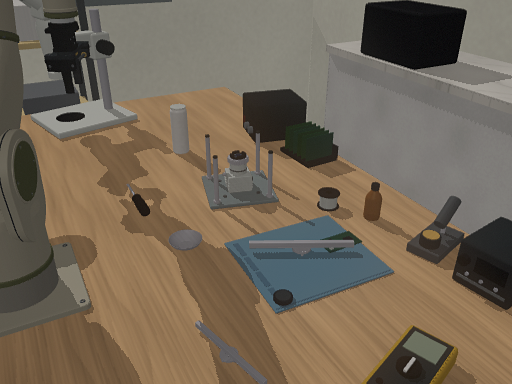

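The scene view shows the large key on the mat, with its bar from (247,193) to (222,253). The smaller key lies off the mat near (165,167), and the stand is at (337,200).

Run:
```python
from h import *
from scipy.spatial.transform import Rotation as R
m=r.camera_model('scene')
for (a,b) in [((247,193),(222,253)),((140,174),(188,160))]:
    p,q=ray(m,*a,.029),ray(m,*b,.029);print(p,q,np.linalg.norm(p-q),np.degrees(np.arctan2(*(q-p)[1::-1])),(p+q)/2)
m=r.camera_model('side')
p,q=ray(m,250,243,.029),ray(m,353,243,.029);print(p,q,np.linalg.norm(p-q),np.degrees(np.arctan2(*(q-p)[1::-1])))
s=r.read_state();Rt=R.from_quat(s['eef_rot']).as_matrix();T=np.array(r.camera_model('wrist')['T'])
print('cam in tool',(Rt.T@(T[:3,3]-s['ee_pos'])).round(4),(Rt.T@T[:3,:3]).round(3),{k:v for k,v in r.camera_model('wrist').items() if k!='T'})
# pillar tops in side image
t=[ray(m,*u,.14) for u in [(208,137),(215,157),(258,135),(270,153)]];print(np.array(t).round(3))
print(Rt.round(3),s['ee_pos'])
```

```text
[ 0.4678953  -0.09255268  0.029     ] [ 0.66411615 -0.20068724  0.029     ] 0.22404397868463705 -28.858543462357673 [ 0.56600572 -0.14661996  0.029     ]
[ 0.32110988 -0.42241847  0.029     ] [ 0.29028602 -0.26257714  0.029     ] 0.16278624789830476 100.91495831585873 [ 0.30569795 -0.34249781  0.029     ]
[ 0.45725836 -0.10264889  0.029     ] [ 0.65480136 -0.20764124  0.029     ] 0.22371104954571167 -27.990247358628526
cam in tool [ 8.090e-02  1.000e-04 -1.625e-01] [[-0.     0.956  0.294]
 [ 1.     0.    -0.   ]
 [-0.     0.294 -0.956]] {'fx': 273.54041107877833, 'fy': 273.54041107877833, 'cx': 255.504681372166, 'cy': 194.63987440485533}
[[0.512 0.244 0.14 ]
 [0.477 0.118 0.14 ]
 [0.637 0.195 0.14 ]
 [0.607 0.077 0.14 ]]
[[-0.923  0.386  0.   ]
 [ 0.386  0.923  0.   ]
 [ 0.     0.    -1.   ]] [0.24100131 0.57671967 0.22260515]
```

>>> arm_command(
  xyz=[
    [0.321,-0.402,0.027],
    [0.321,-0.402,0.027],
    [0.321,-0.402,0.027],
    [0.321,-0.402,0.027],
    [0.321,-0.402,0.027],
    [0.321,-0.402,0.027],
    [0.321,-0.402,0.027],
    [0.321,-0.402,0.027],
    [0.321,-0.402,0.027],
    [0.321,-0.402,0.027],
    [0.321,-0.402,0.027],
    [0.321,-0.402,0.027],
    [0.321,-0.402,0.027],
    [0.321,-0.402,0.027],
    [0.321,-0.402,0.027],
    [0.321,-0.402,0.027],
  ],
  rot=[
    [0,0,0],
    [0,0,0],
    [0,0,0],
    [0,0,0],
    [0,0,0],
    [0,0,0],
    [0,0,0],
    [0,0,0],
    [0,0,0],
    [0,0,0],
    [0,0,0],
    [0,0,0],
    [0,0,0],
    [0,0,0],
    [0,0,0],
    [0,0,0],
  ],
)

```text
time: 2.23
ee_pos: [0.5614, 0.1758, 0.2494]
eef_rot: [0.196, 0.981, 0.0, -0.0]
ft_force: [0.0, 1.0, 0.3]
width: 0.0872
grip_force: 0.0
```

Run:
```python
from h import *
print(r.read_state()['ee_pos'],r.read_state()['joint_vel'].__class__)
im,m=snap('wrist','w1.png')
find('wrist',m,['barrel_top','barrel_edge','ring_mid','board_rests'])
u,v=px(m,[.562,.175,.109]);print(u,v)
c=im[int(v)-75:int(v)+75,int(u)-100:int(u)+100,::-1]
cv2.imwrite('pics/w1c.png',np.hstack([cv2.resize(c,(400,300),interpolation=cv2.INTER_CUBIC),cv2.resize(im[:,:,::-1],(400,300))]))
cv2.imwrite('pics/w1c.png',np.hstack([cv2.resize(c[30:120,40:160],(480,360),interpolation=cv2.INTER_CUBIC),cv2.resize(im[:,:,::-1],(320,360))]))
print(int(u)-60,int(v)-45)
```

```text
[0.56143116 0.17580906 0.2494148 ] <class 'numpy.ndarray'>
wrist barrel_top 0.79 [0.5646 0.1752 0.1102]
wrist barrel_top 0.34 [0.5638 0.1769 0.0929]
wrist barrel_edge 0.91 [0.5772 0.1567 0.1072]
wrist barrel_edge 0.33 [ 0.5637 -0.1454  0.0247]
wrist ring_mid 0.9 [0.5653 0.1764 0.0918]
wrist board_rests 0.75 [ 0.5623 -0.1445  0.0231]
254.84163004433708 185.292103799078
194 140
```

View pics/w1c.png

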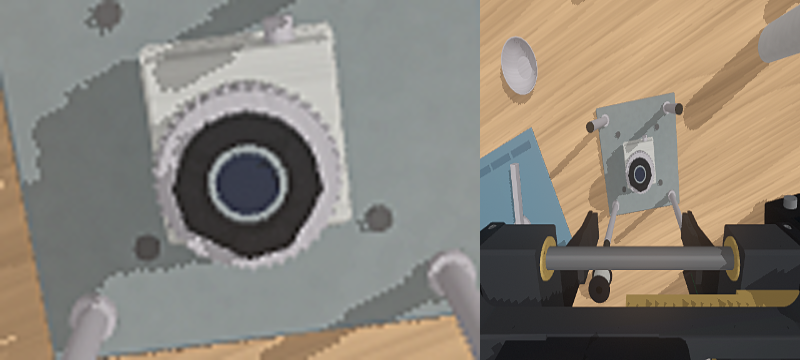

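```bash
cat >> h.py <<'E'
def rect(im,m,c,z,half,n):
    # top-down patch of plane z: right=+x, up=+y
    w=np.float32([[c[0]-half,c[1]+half],[c[0]+half,c[1]+half],[c[0]+half,c[1]-half],[c[0]-half,c[1]-half]])
    s=np.float32([px(m,[*p,z]) for p in w]); d=np.float32([[0,0],[n,0],[n,n],[0,n]])
    return cv2.warpPerspective(im,cv2.getPerspectiveTransform(s,d),(n,n),flags=cv2.INTER_CUBIC)
E
python3 - <<'E'
from h import *
im=cv2.imread('pics/w1.png');m=r.camera_model('wrist')
a=rect(im,m,(.563,.175),.109,.03,400); b=rect(im,m,(.563,.175),.109,.12,400)
g=cv2.convertScaleAbs(a,alpha=1.6,beta=10)
cv2.imwrite('pics/w1r.png',np.hstack([g,b]))
G=a.max(2).astype(float)
# centre of dark annulus outline
dark=(G<85).astype(np.uint8); dark=cv2.morphologyEx(dark,cv2.MORPH_OPEN,np.ones((9,9)))
n,l,st,ce=cv2.connectedComponentsWithStats(dark)
for i in range(1,n): print(st[i],ce[i])
for R_ in (17,19,20.5):
  k=R_/.15; print(R_,[int(G[int(200-k*np.sin(t)),int(200+k*np.cos(t))]) for t in np.radians(np.arange(0,360,6))])
E
```

```text
[   61    61   284   279 42067] [201.5294649  200.07621176]
[  141   139   117   118 10853] [198.83608219 197.21477932]
17 [55, 57, 57, 54, 52, 54, 54, 54, 53, 54, 56, 55, 54, 54, 55, 53, 55, 53, 55, 50, 50, 53, 53, 53, 54, 54, 53, 53, 53, 53, 53, 52, 55, 54, 53, 51, 50, 51, 53, 50, 52, 53, 54, 53, 52, 53, 52, 55, 54, 52, 52, 54, 50, 51, 49, 54, 54, 56, 53, 55]
19 [53, 54, 58, 52, 44, 39, 38, 46, 44, 40, 53, 54, 54, 48, 48, 52, 51, 51, 51, 50, 49, 50, 52, 47, 48, 46, 48, 46, 49, 48, 45, 43, 48, 46, 46, 46, 44, 40, 35, 41, 45, 45, 51, 50, 46, 50, 51, 53, 49, 44, 43, 47, 37, 27, 46, 52, 56, 54, 54, 55]
20.5 [29, 40, 44, 14, 67, 126, 122, 111, 111, 97, 32, 44, 39, 66, 74, 29, 42, 56, 36, 42, 58, 55, 48, 63, 53, 55, 51, 52, 58, 48, 64, 73, 35, 61, 57, 71, 67, 82, 94, 100, 106, 74, 31, 55, 57, 58, 47, 42, 33, 60, 108, 170, 142, 131, 92, 44, 37, 43, 32, 41]
```

View pics/w1r.png

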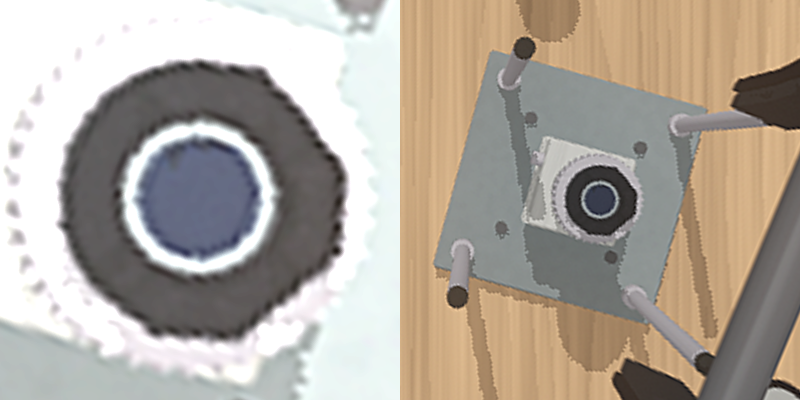

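>>> arm_command(
  xyz=[
    [-0.004,-0.323,-0.08],
    [-0.004,-0.323,-0.08],
    [-0.004,-0.323,-0.08],
    [-0.004,-0.323,-0.08],
    [-0.004,-0.323,-0.08],
    [-0.004,-0.323,-0.08],
    [-0.004,-0.323,-0.08],
    [-0.004,-0.323,-0.08],
    [-0.004,-0.323,-0.08],
    [-0.004,-0.323,-0.08],
    [-0.004,-0.323,-0.08],
    [-0.004,-0.323,-0.08],
  ],
  rot=[
    [0,0,-0.1],
    [0,0,-0.1],
    [0,0,-0.1],
    [0,0,-0.1],
    [0,0,-0.1],
    [0,0,-0.1],
    [0,0,-0.1],
    [0,0,-0.1],
    [0,0,-0.1],
    [0,0,-0.1],
    [0,0,-0.1],
    [0,0,-0.1],
  ],
)

```text
time: 3.48
ee_pos: [0.5585, -0.1466, 0.1698]
eef_rot: [0.244, 0.97, 0.0, 0.0]
ft_force: [-0.3, 1.1, -0.4]
width: 0.0871
grip_force: 0.0
```

Run:
```python
from h import *
print(r.read_state()['ee_pos'],r.read_state()['eef_rot'])
im,m=snap('wrist','w2.png')
find('wrist',m,['key_grip','face_key'])
a=rect(im[:,:,::-1],m,(.5585,-.148),.029,.13,520)
cv2.imwrite('pics/w2r.png',a)
```

```text
[ 0.55846144 -0.14655441  0.16978803] [2.44187725e-01 9.69727878e-01 4.19465018e-04 1.49563663e-04]
wrist key_grip 0.83 [ 0.5608 -0.1465  0.0211]
wrist key_grip 0.72 [ 0.5586 -0.1485  0.0066]
wrist face_key 0.74 [ 0.5613 -0.1508  0.0054]
```

View pics/w2r.png

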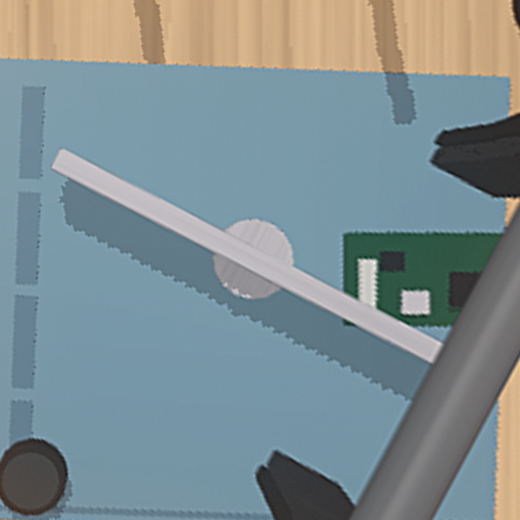

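>>> arm_command(
  xyz=[
    [0.001,-0.001,-0.04],
    [0.001,-0.001,-0.08],
    [0.001,-0.001,-0.11],
    [0.001,-0.001,-0.13],
    [0.001,-0.001,-0.145],
    [0.001,-0.001,-0.152],
    [0.001,-0.001,-0.152],
    [0.001,-0.001,-0.152],
  ],
  rot=[
    [0,0,0.026],
    [0,0,0.026],
    [0,0,0.026],
    [0,0,0.026],
    [0,0,0.026],
    [0,0,0.026],
    [0,0,0.026],
    [0,0,0.026],
  ],
)

```text
time: 4.3
ee_pos: [0.5594, -0.149, 0.0182]
eef_rot: [0.232, 0.973, 0.0, 0.0]
ft_force: [-0.1, -0.7, 0.1]
width: 0.0868
grip_force: 0.0
```

>>> arm_command(
  xyz=[
    [0,0,0],
    [0,0,0],
    [0,0,0],
    [0,0,0],
    [0,0,0],
    [0,0,0],
    [0,0,0],
    [0,0,0],
    [0,0,0],
    [0,0,0],
  ],
  rot=[
    [0,0,0],
    [0,0,0],
    [0,0,0],
    [0,0,0],
    [0,0,0],
    [0,0,0],
    [0,0,0],
    [0,0,0],
    [0,0,0],
    [0,0,0],
  ],
  grip=0,
  squeeze=40,
)

```text
time: 5.13
ee_pos: [0.559, -0.1493, 0.0176]
eef_rot: [0.233, 0.973, 0.0, 0.0]
ft_force: [-0.3, -0.5, -0.6]
width: 0.0281
grip_force: 0.0
```

>>> arm_command(
  xyz=[
    [0,0,0],
    [0,0,0],
    [0,0,0],
    [0,0,0],
    [0,0,0],
  ],
  rot=[
    [0,0,0],
    [0,0,0],
    [0,0,0],
    [0,0,0],
    [0,0,0],
  ],
)

```text
time: 5.55
ee_pos: [0.5589, -0.1493, 0.0176]
eef_rot: [0.233, 0.973, 0.0, -0.0]
ft_force: [-0.6, -0.5, -0.6]
width: 0.0116
grip_force: 40.0
```

>>> arm_command(
  xyz=[
    [0,0,0.03],
    [0,0,0.07],
    [0,0,0.11],
    [0,0,0.15],
    [0,0,0.19],
    [0,0,0.19],
    [0,0,0.19],
  ],
  rot=[
    [0,0,0],
    [0,0,0],
    [0,0,0],
    [0,0,0],
    [0,0,0],
    [0,0,0],
    [0,0,0],
  ],
)

```text
time: 6.13
ee_pos: [0.5599, -0.1495, 0.2095]
eef_rot: [0.233, 0.973, 0.0, 0.002]
ft_force: [-0.4, -0.5, -5.5]
width: 0.012
grip_force: 40.0
```

Run:
```python
from h import *
from scipy.spatial.transform import Rotation as R
s=r.read_state();print(s['ee_pos'],s['width'],s['ft_force'],s['eef_rot'])
im,m=snap('wrist','w3.png')
find('wrist',m,['key_grip','face_key'])
Rt=R.from_quat(s['eef_rot']).as_matrix()
for l in ['key_grip','face_key']:
  for d in r.spot_point(l,'wrist')[:2]: print(l,d['conf'],(Rt.T@(W(m,d['at'])-s['ee_pos'])).round(4))
cv2.imwrite('pics/w3c.png',cv2.resize(im[180:330,150:360,::-1],(800,571),interpolation=cv2.INTER_CUBIC))
```

```text
[ 0.55992522 -0.14952445  0.20948869] 0.012043087663480525 [-0.44355102 -0.48468491 -5.46667901] [2.32725278e-01 9.72540502e-01 4.77219509e-04 1.92061397e-03]
wrist key_grip 0.9 [ 0.2873 -0.341   0.0171]
wrist key_grip 0.66 [ 0.4406 -0.2709  0.001 ]
wrist key_grip 0.59 [ 0.5637 -0.1453  0.2143]
wrist face_key 0.76 [ 0.563  -0.1497  0.1929]
wrist face_key 0.75 [ 0.2895 -0.3422 -0.0007]
key_grip 0.9 [ 0.157  -0.2945  0.1913]
key_grip 0.66 [ 0.0522 -0.1627  0.208 ]
face_key 0.76 [-0.0028  0.0012  0.0166]
face_key 0.75 [ 0.1546 -0.2946  0.2091]
```

View pics/w3c.png

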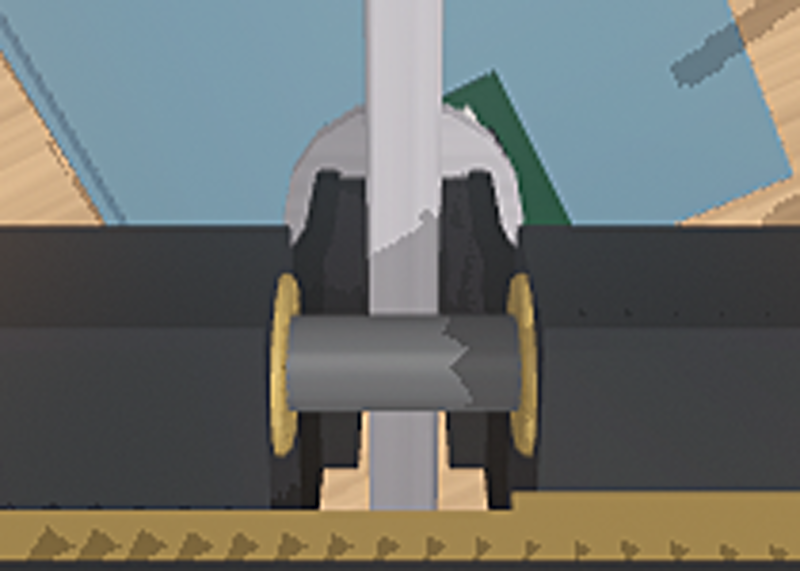

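Run:
```python
from h import *
# camera in tool frame (fixed)
T=np.eye(4);T[:3,:3]=[[0,.956,.294],[1,0,0],[0,.294,-.956]];T[:3,3]=[.0809,.0001,-.1625]
m=dict(r.camera_model('wrist'));m['T']=T
for v in (205.5,206.8,208): print(ray(m,256.2,v,.0026)-[.021,0,0])
# disc lateral extremes from same image
print(ray(m,150+287*.2625,180+195*.2627,.0026),ray(m,150+522*.2625,180+195*.2627,.0026))
```

```text
[0.00186315 0.00054441 0.0026    ]
[0.00098163 0.00054507 0.0026    ]
[0.00016561 0.00054568 0.0026    ]
[ 0.00491875 -0.01976296  0.0026    ] [0.00491875 0.02085391 0.0026    ]
```

>>> arm_command(
  xyz=[
    [0.001,0.02,0],
    [0.002,0.05,0],
    [0.002,0.09,0],
    [0.003,0.13,0],
    [0.003,0.17,0],
    [0.004,0.21,0],
    [0.004,0.25,0],
    [0.0046,0.285,0],
    [0.0046,0.31,0],
    [0.0046,0.3232,0],
    [0.0046,0.3232,-0.02],
    [0.0046,0.3232,-0.045],
    [0.0046,0.3232,-0.06],
    [0.0046,0.3232,-0.07],
    [0.0046,0.3232,-0.077],
    [0.0046,0.3232,-0.077],
    [0.0046,0.3232,-0.077],
    [0.0046,0.3232,-0.077],
    [0.0046,0.3232,-0.077],
  ],
  rot=[
    [0,0,0],
    [0,0,-0.05],
    [0,0,-0.1],
    [0,0,-0.15],
    [0,0,-0.2],
    [0,0,-0.25],
    [0,0,-0.3],
    [0,0,-0.35],
    [0,0,-0.38],
    [0,0,-0.403],
    [0,0,-0.403],
    [0,0,-0.403],
    [0,0,-0.403],
    [0,0,-0.403],
    [0,0,-0.403],
    [0,0,-0.403],
    [0,0,-0.403],
    [0,0,-0.403],
    [0,0,-0.403],
  ],
)

```text
time: 7.97
ee_pos: [0.5642, 0.1741, 0.1316]
eef_rot: [0.423, 0.906, 0.001, 0.001]
ft_force: [-0.6, 0.0, -3.0]
width: 0.0116
grip_force: 40.0
```

Run:
```python
from h import *
s=r.read_state();print(s['ee_pos'],s['ft_force'],s['eef_rot'],s['torque'])
a,m=snap('side');u,v=px(m,[.563,.174,.115])
b,m2=snap('scene');u2,v2=px(m2,[.563,.174,.115])
f=lambda i,u,v:cv2.resize(i[int(v)-38:int(v)+37,int(u)-50:int(u)+50,::-1],(400,300),interpolation=cv2.INTER_CUBIC)
w,mw=snap('wrist','w4.png');c=w[110:260,156:356,::-1]
cv2.imwrite('pics/s4.png',np.vstack([np.hstack([f(a,u,v),f(b,u2,v2)]),np.hstack([cv2.resize(c,(400,300),interpolation=cv2.INTER_CUBIC),cv2.resize(w[:,:,::-1],(400,300))])]))
```

```text
[0.56417577 0.17409612 0.13161998] [-0.60379653  0.01136423 -3.03377423] [4.22694453e-01 9.06271802e-01 7.15205999e-04 5.56143311e-04] [ 0.02427113  0.0198518  -0.02932866]
```

View pics/s4.png

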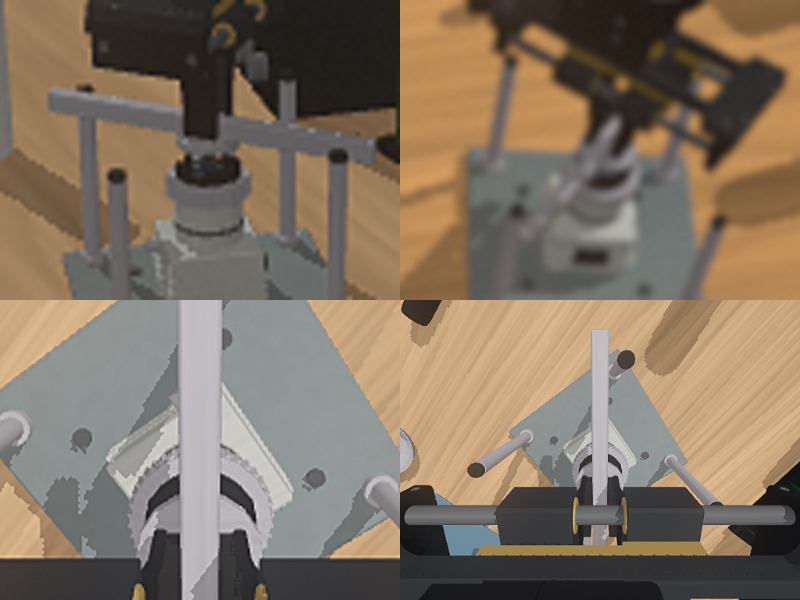

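The key hangs centred over the barrel, and its bar is just counter-clockwise of the pillar (wrist view: bar at (600,400), pillar top at (625,358)).

>>> arm_command(
  xyz=[
    [0,0,-0.003],
    [0,0,-0.006],
    [0,0,-0.008],
    [0,0,-0.009],
    [0,0,-0.01],
    [0,0,-0.01],
    [0,0,-0.01],
  ],
  rot=[
    [0,0,0],
    [0,0,0],
    [0,0,0],
    [0,0,0],
    [0,0,0],
    [0,0,0],
    [0,0,0],
  ],
)

```text
time: 8.7
ee_pos: [0.5636, 0.1739, 0.1205]
eef_rot: [0.423, 0.906, 0.0, -0.0]
ft_force: [-0.8, 0.6, -2.6]
width: 0.0114
grip_force: 40.0
```

>>> arm_command(
  xyz=[
    [0,0,-0.001],
    [0,0,-0.002],
    [0,0,-0.003],
    [0,0,-0.003],
    [0,0,-0.003],
    [0,0,-0.003],
  ],
  rot=[
    [0,0,0],
    [0,0,0],
    [0,0,0],
    [0,0,0],
    [0,0,0],
    [0,0,0],
  ],
)

```text
time: 9.2
ee_pos: [0.5636, 0.1739, 0.1176]
eef_rot: [0.423, 0.906, 0.0, 0.0]
ft_force: [0.6, -0.7, -3.2]
width: 0.0113
grip_force: 40.0
```

>>> arm_command(
  xyz=[
    [0,0,0],
    [0,0,0],
    [0,0,0],
    [0,0,0],
    [0,0,0],
    [0,0,0],
    [0,0,0],
    [0,0,0],
    [0,0,0],
    [0,0,0],
    [0,0,0],
    [0,0,0],
  ],
  rot=[
    [0,0,0],
    [0,0,0],
    [0,0,0],
    [0,0,0],
    [0,0,0],
    [0,0,0],
    [0,0,0],
    [0,0,0],
    [0,0,0],
    [0,0,0],
    [0,0,0],
    [0,0,0],
  ],
  grip=1,
)

```text
time: 10.2
ee_pos: [0.5636, 0.1739, 0.1176]
eef_rot: [0.423, 0.906, 0.0, 0.0]
ft_force: [0.9, 1.3, -0.5]
width: 0.0823
grip_force: 0.0
```

Run:
```python
from h import *
s=r.read_state();print(s['time'],s['ee_pos'],s['ft_force'],s['torque'],s['width'],s['joint_positions'].round(2))
a,m=snap('side');find('side',m,['key_grip','barrel_top']);u,v=px(m,[.563,.174,.115])
b,m2=snap('wrist','w5.png');find('wrist',m2,['key_grip','barrel_edge'])
f=lambda i,u,v:cv2.resize(i[int(v)-38:int(v)+37,int(u)-50:int(u)+50,::-1],(400,300),interpolation=cv2.INTER_CUBIC)
cv2.imwrite('pics/s5.png',np.hstack([f(a,u,v),cv2.resize(b[:,:,::-1],(400,300))]))
```

```text
10.2 [0.56356563 0.17389282 0.11756705] [ 0.88938251  1.3036863  -0.52624101] [-0.07906101  0.00353817  0.06295635] 0.08229424334291811 [-0.64  0.34  0.31  1.7  -0.11  1.12  0.41]
side key_grip 0.98 [0.5635 0.1785 0.1216]
side key_grip 0.94 [ 0.2945 -0.3408  0.0163]
side key_grip 0.48 [ 5.581e-01 -1.741e-01  1.000e-04]
side barrel_top 0.71 [0.5651 0.1729 0.1121]
wrist key_grip 0.71 [0.5671 0.177  0.1248]
```

View pics/s5.png

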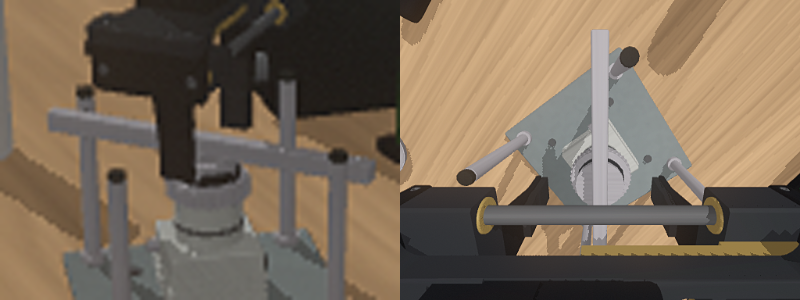

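The key is seated: the disc is on the rim and the bar sits beside the pillars. Next I rotate the tool and lower it around the ring.

>>> arm_command(
  xyz=[
    [0,0,0],
    [0,0,0],
    [0,0,0],
    [0,0,0],
    [0,0,0],
    [-0.0006,0.0008,0],
    [-0.0006,0.0008,0],
    [-0.0006,0.0008,0],
    [-0.0006,0.0008,-0.01],
    [-0.0006,0.0008,-0.02],
    [-0.0006,0.0008,-0.028],
    [-0.0006,0.0008,-0.032],
    [-0.0006,0.0008,-0.032],
    [-0.0006,0.0008,-0.032],
    [-0.0006,0.0008,-0.032],
  ],
  rot=[
    [0,0,0.11],
    [0,0,0.22],
    [0,0,0.33],
    [0,0,0.44],
    [0,0,0.55],
    [0,0,0.66],
    [0,0,0.77],
    [0,0,0.838],
    [0,0,0.838],
    [0,0,0.838],
    [0,0,0.838],
    [0,0,0.838],
    [0,0,0.838],
    [0,0,0.838],
    [0,0,0.838],
  ],
)

```text
time: 11.75
ee_pos: [0.5632, 0.1748, 0.0858]
eef_rot: [0.018, 1.0, 0.0, 0.0]
ft_force: [0.1, 0.2, -0.3]
width: 0.0874
grip_force: 0.0
```

>>> arm_command(
  xyz=[
    [0,0,0],
    [0,0,0],
    [0,0,0],
    [0,0,0],
    [0,0,0],
    [0,0,0],
    [0,0,0],
    [0,0,0],
    [0,0,0],
    [0,0,0],
  ],
  rot=[
    [0,0,0],
    [0,0,0],
    [0,0,0],
    [0,0,0],
    [0,0,0],
    [0,0,0],
    [0,0,0],
    [0,0,0],
    [0,0,0],
    [0,0,0],
  ],
  grip=0,
  squeeze=10,
)

```text
time: 12.58
ee_pos: [0.563, 0.1749, 0.0857]
eef_rot: [0.017, 1.0, 0.0, 0.0]
ft_force: [0.4, 1.7, 1.0]
width: 0.0535
grip_force: 10.0
```

>>> arm_command(
  xyz=[
    [0,0,0],
    [0,0,0],
    [0,0,0],
    [0,0,0],
    [0,0,0],
    [0,0,0],
    [0,0,0],
    [0,0,0],
    [0,0,0],
    [0,0,0],
    [0,0,0],
    [0,0,0],
    [0,0,0],
  ],
  rot=[
    [0,0,0],
    [0,0,0],
    [0,0,-0.05],
    [0,0,-0.1],
    [0,0,-0.15],
    [0,0,-0.2],
    [0,0,-0.25],
    [0,0,-0.3],
    [0,0,-0.35],
    [0,0,-0.4],
    [0,0,-0.45],
    [0,0,-0.5],
    [0,0,-0.5],
  ],
  squeeze=50,
)

```text
time: 13.67
ee_pos: [0.5631, 0.1753, 0.0857]
eef_rot: [0.265, 0.964, 0.0, 0.0]
ft_force: [2.4, 3.0, -1.1]
width: 0.0531
grip_force: 50.0
```

```bash
cat > q.py <<'E'
from h import *
s=r.read_state();q=s['eef_rot'];print(round(s['time'],2),s['ee_pos'].round(4),s['ft_force'].round(1),s['torque'].round(3),'yaw_y',round(np.degrees(2*np.arctan2(q[1],q[0]))-90,2),s['width'])
E
python3 q.py
```

```text
13.67 [0.5631 0.1753 0.0857] [ 2.4  3.  -1.1] [ 0.661 -0.294 -0.044] yaw_y 59.26 0.05309911921978801
```

>>> arm_command(
  xyz=[
    [0,0,0],
    [0,0,0],
    [0,0,0],
    [0,0,0],
  ],
  rot=[
    [0,0,-0.04],
    [0,0,-0.08],
    [0,0,-0.1],
    [0,0,-0.1],
  ],
)

```text
time: 14.0
ee_pos: [0.5631, 0.1753, 0.0857]
eef_rot: [0.312, 0.95, 0.0, 0.0]
ft_force: [2.1, 4.3, -1.8]
width: 0.0532
grip_force: 50.0
```

```bash
python3 q.py
python3 - <<'E'
from h import *
b,m=snap('wrist','w6.png');find('wrist',m,['key_grip','barrel_top'])
a,ms=snap('side','s6.png');u,v=px(ms,[.563,.174,.115])
f=lambda i,u,v:cv2.resize(i[int(v)-38:int(v)+37,int(u)-50:int(u)+50,::-1],(400,300),interpolation=cv2.INTER_CUBIC)
cv2.imwrite('pics/v6.png',np.hstack([f(a,u,v),cv2.resize(b[:,:,::-1],(400,300))]))
E
```

```text
14.0 [0.5631 0.1753 0.0857] [ 2.1  4.3 -1.8] [ 0.992 -0.476  0.009] yaw_y 53.68 0.05318735108434557
```

View pics/v6.png

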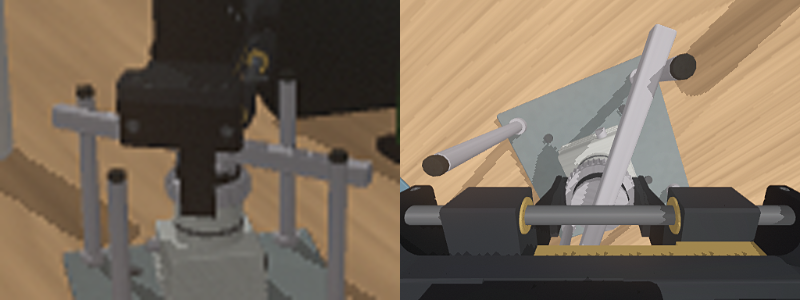

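Run:
```python
from h import *
m=r.camera_model('wrist'); 
# bar edges in full-res px near far end (img x=(X-400)*1.28,y=Y*1.28): end centre and a mid point
e=ray(m,(662-400)*1.28,29*1.28,.129); k=ray(m,(604-400)*1.28,190*1.28,.129)
print(e,k,np.degrees(np.arctan2(e[1]-k[1],e[0]-k[0])), np.degrees(np.arctan2(e[1]-.1747,e[0]-.563)),np.hypot(e[1]-.1747,e[0]-.563))
p=ray(m,(682-400)*1.28,66*1.28,.140);print('pillar',p,np.degrees(np.arctan2(p[1]-.1747,p[0]-.563)),np.hypot(p[1]-.1747,p[0]-.563))
```

```text
[0.49426165 0.26430068 0.129     ] [0.54878096 0.18926322 0.129     ] 126.00070235485386 127.49409471355409 0.11293025390257255
pillar [0.51346578 0.2600007  0.14      ] 120.14379074601776 0.09863999222743522
```

>>> arm_command(
  xyz=[
    [0,0,0],
    [0,0,0],
  ],
  rot=[
    [0,0,-0.03],
    [0,0,-0.03],
  ],
)

```text
time: 14.37
ee_pos: [0.5631, 0.1754, 0.0857]
eef_rot: [0.326, 0.945, 0.0, 0.0]
ft_force: [2.7, 4.4, -1.5]
width: 0.0528
grip_force: 50.0
```

```bash
python3 q.py
```

```text
14.37 [0.5631 0.1754 0.0857] [ 2.7  4.4 -1.5] [ 1.064 -0.531 -0.046] yaw_y 51.95 0.052772908044163444
```

>>> arm_command(
  xyz=[
    [0,0,0],
    [0,0,0],
  ],
  rot=[
    [0,0,-0.03],
    [0,0,-0.03],
  ],
)

```text
time: 14.53
ee_pos: [0.5632, 0.1754, 0.0857]
eef_rot: [0.34, 0.94, 0.001, 0.0]
ft_force: [3.2, 5.3, -1.3]
width: 0.0529
grip_force: 50.0
```

```bash
python3 q.py
```

```text
14.53 [0.5632 0.1754 0.0857] [ 3.2  5.3 -1.3] [ 1.12  -0.539  0.   ] yaw_y 50.23 0.052897989956809596
```

>>> arm_command(
  xyz=[
    [0,0,0],
    [0,0,0],
    [0,0,0],
    [0,0,0],
    [0,0,0],
    [0,0,0],
  ],
  rot=[
    [0,0,0],
    [0,0,0],
    [0,0,-0.02],
    [0,0,-0.04],
    [0,0,-0.06],
    [0,0,-0.06],
  ],
  squeeze=15,
)

```text
time: 15.03
ee_pos: [0.5632, 0.1754, 0.0857]
eef_rot: [0.368, 0.93, 0.001, 0.0]
ft_force: [3.1, 5.2, -1.6]
width: 0.0535
grip_force: 15.0
```

```bash
python3 q.py
```

```text
15.03 [0.5632 0.1754 0.0857] [ 3.1  5.2 -1.6] [ 1.086 -0.562 -0.008] yaw_y 46.82 0.05352113773678162
```

>>> arm_command(
  xyz=[
    [0,0,0],
    [0,0,0],
    [0,0,0],
    [0,0,0],
  ],
  rot=[
    [0,0,-0.02],
    [0,0,-0.04],
    [0,0,-0.06],
    [0,0,-0.06],
  ],
)

```text
time: 15.37
ee_pos: [0.5633, 0.1754, 0.0857]
eef_rot: [0.396, 0.918, 0.001, 0.0]
ft_force: [2.7, 4.4, -2.1]
width: 0.054
grip_force: 15.0
```

```bash
python3 q.py
```

```text
15.37 [0.5633 0.1754 0.0857] [ 2.7  4.4 -2.1] [ 1.093 -0.658  0.055] yaw_y 43.38 0.05400763987287519
```

>>> arm_command(
  xyz=[
    [0,0,0],
    [0,0,0],
    [0,0,0],
    [0,0,0],
  ],
  rot=[
    [0,0,-0.02],
    [0,0,-0.04],
    [0,0,-0.06],
    [0,0,-0.06],
  ],
)

```text
time: 15.7
ee_pos: [0.5633, 0.1754, 0.0857]
eef_rot: [0.423, 0.906, 0.001, 0.0]
ft_force: [2.5, 5.9, -2.4]
width: 0.0535
grip_force: 15.0
```

```bash
python3 q.py
```

```text
15.7 [0.5633 0.1754 0.0857] [ 2.5  5.9 -2.4] [ 1.109 -0.654 -0.014] yaw_y 39.94 0.05351421957457788
```

>>> arm_command(
  xyz=[
    [0,0,0],
    [0,0,0],
    [0,0,0],
    [0,0,0],
  ],
  rot=[
    [0,0,-0.02],
    [0,0,-0.04],
    [0,0,-0.06],
    [0,0,-0.06],
  ],
)

```text
time: 16.03
ee_pos: [0.5633, 0.1755, 0.0857]
eef_rot: [0.45, 0.893, 0.001, 0.0]
ft_force: [3.3, 5.8, -2.3]
width: 0.0532
grip_force: 15.0
```

```bash
python3 q.py
```

```text
16.03 [0.5633 0.1755 0.0857] [ 3.3  5.8 -2.3] [ 1.154 -0.702  0.043] yaw_y 36.51 0.053210228166635974
```

>>> arm_command(
  xyz=[
    [0,0,0],
    [0,0,0],
    [0,0,0],
    [0,0,0],
  ],
  rot=[
    [0,0,-0.02],
    [0,0,-0.04],
    [0,0,-0.06],
    [0,0,-0.06],
  ],
)

```text
time: 16.37
ee_pos: [0.5633, 0.1755, 0.0857]
eef_rot: [0.477, 0.879, 0.001, 0.0]
ft_force: [3.0, 5.2, -3.2]
width: 0.0535
grip_force: 15.0
```

```bash
python3 q.py
```

```text
16.37 [0.5633 0.1755 0.0857] [ 3.   5.2 -3.2] [ 1.188 -0.714  0.043] yaw_y 33.08 0.05351151627352329
```

>>> arm_command(
  xyz=[
    [0,0,0],
    [0,0,0],
    [0,0,0],
    [0,0,0],
  ],
  rot=[
    [0,0,-0.02],
    [0,0,-0.04],
    [0,0,-0.06],
    [0,0,-0.06],
  ],
)

```text
time: 16.7
ee_pos: [0.5634, 0.1755, 0.0857]
eef_rot: [0.502, 0.865, 0.001, 0.0]
ft_force: [4.1, 5.7, -2.9]
width: 0.0532
grip_force: 15.0
```

```bash
python3 q.py; python3 -c "
from h import *
print(r.read_state()['joint_torque'].round(2))
b,m=snap('wrist','w7.png')"
```

```text
16.7 [0.5634 0.1755 0.0857] [ 4.1  5.7 -2.9] [ 1.107 -0.759  0.381] yaw_y 29.67 0.053194186859423065
[  2.68 -57.81   8.72 -32.19   0.94   1.74  -0.84]
```

>>> arm_command(
  xyz=[
    [0,0,0],
    [0,0,0],
    [0,0,0],
    [0,0,0],
  ],
  rot=[
    [0,0,0],
    [0,0,0],
    [0,0,-0.01],
    [0,0,-0.01],
  ],
  squeeze=25,
)

```text
time: 17.08
ee_pos: [0.5634, 0.1756, 0.0857]
eef_rot: [0.506, 0.862, 0.001, 0.0]
ft_force: [4.3, 6.1, -3.2]
width: 0.0534
grip_force: 25.0
```

```bash
python3 q.py; python3 -c "
from h import *
print(r.read_state()['joint_torque'].round(2))"
```

```text
17.08 [0.5634 0.1756 0.0857] [ 4.3  6.1 -3.2] [ 1.094 -0.844  0.617] yaw_y 29.16 0.05340212867374744
[  2.86 -57.86   8.82 -32.16   0.83   1.78  -0.79]
```

>>> arm_command(
  xyz=[
    [0,0,0],
    [0,0,0],
    [0,0,0],
  ],
  rot=[
    [0,0,0],
    [0,0,0],
    [0,0,0],
  ],
)

```text
time: 17.33
ee_pos: [0.5634, 0.1756, 0.0857]
eef_rot: [0.506, 0.862, 0.001, 0.0]
ft_force: [3.7, 6.0, -3.0]
width: 0.0534
grip_force: 25.0
```

```bash
python3 q.py
```

```text
17.33 [0.5634 0.1756 0.0857] [ 3.7  6.  -3. ] [ 1.17  -0.812  0.554] yaw_y 29.19 0.05336930810658067
```

>>> arm_command(
  xyz=[
    [0,0,0],
    [0,0,0],
    [0,0,0],
    [0,0,0],
  ],
  rot=[
    [0,0,-0.005],
    [0,0,-0.005],
    [0,0,-0.005],
    [0,0,-0.005],
  ],
)

```text
time: 17.67
ee_pos: [0.5634, 0.1755, 0.0857]
eef_rot: [0.508, 0.861, 0.001, 0.0]
ft_force: [4.4, 5.0, -3.1]
width: 0.0534
grip_force: 25.0
```

```bash
python3 q.py
```

```text
17.67 [0.5634 0.1755 0.0857] [ 4.4  5.  -3.1] [ 1.063 -0.811  0.634] yaw_y 28.91 0.05337658497770259
```

>>> arm_command(
  xyz=[
    [0,0,0],
    [0,0,0],
    [0,0,0],
    [0,0,0],
    [0,0,0],
    [0,0,0],
    [0,0,0],
    [0,0,0],
  ],
  rot=[
    [0,0,0],
    [0,0,0],
    [0,0,0],
    [0,0,0],
    [0,0,0],
    [0,0,0],
    [0,0,0],
    [0,0,0],
  ],
  grip=1,
)

```text
time: 18.33
ee_pos: [0.5629, 0.1746, 0.0855]
eef_rot: [0.51, 0.86, -0.0, -0.0]
ft_force: [0.1, -0.1, -0.8]
width: 0.0864
grip_force: 0.0
```

```bash
python3 q.py
```

```text
18.33 [0.5629 0.1746 0.0855] [ 0.1 -0.1 -0.8] [-0.051 -0.028 -0.051] yaw_y 28.7 0.08638133510828785
```

>>> arm_command(
  xyz=[
    [0.0005,0.001,0.015],
    [0.0005,0.001,0.032],
    [0.0005,0.001,0.032],
    [0.0005,0.001,0.032],
    [0.0005,0.001,0.032],
    [0.0005,0.001,0.032],
    [0.0005,0.001,0.032],
  ],
  rot=[
    [0,0,0],
    [0,0,0.05],
    [0,0,0.1],
    [0,0,0.147],
    [0,0,0.147],
    [0,0,0.147],
    [0,0,0.147],
  ],
)

```text
time: 18.92
ee_pos: [0.5633, 0.1756, 0.1174]
eef_rot: [0.446, 0.895, -0.0, -0.0]
ft_force: [-0.2, -0.7, -0.2]
width: 0.0873
grip_force: 0.0
```

```bash
python3 q.py
python3 - <<'E'
from h import *
b,m=snap('wrist','w8.png');find('wrist',m,['key_grip','barrel_top'])
d=rect(b[:,:,::-1],m,(.563,.175),.129,.12,480)
cv2.imwrite('pics/w8r.png',np.hstack([d,cv2.resize(b[:,:,::-1],(320,480))]))
E
```

```text
18.92 [0.5633 0.1756 0.1174] [-0.2 -0.7 -0.2] [-0.037  0.005  0.001] yaw_y 37.03 0.08726882657068724
wrist key_grip 0.75 [0.5646 0.1807 0.1253]
```

View pics/w8r.png

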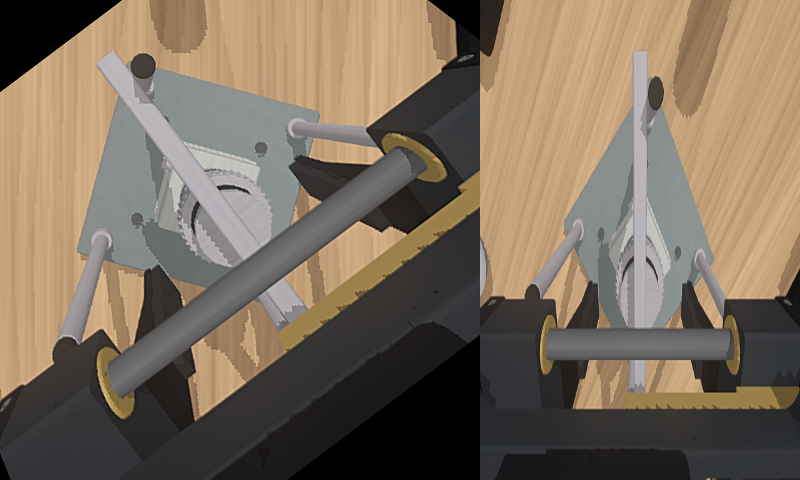

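The bar lies along the tool's axis and touches the pillar (rectified view: bar end at (107,60), pillar top at (143,66)). Now I grip the key.

>>> arm_command(
  xyz=[
    [0,0,0],
    [0,0,0],
    [0,0,0],
    [0,0,0],
    [0,0,0],
    [0,0,0],
    [0,0,0],
    [0,0,0],
    [0,0,0],
    [0,0,0],
    [0,0,0],
    [0,0,0],
    [0,0,0],
    [0,0,0],
    [0,0,0],
    [0,0,0],
  ],
  rot=[
    [0,0,0],
    [0,0,0],
    [0,0,0],
    [0,0,0],
    [0,0,0],
    [0,0,0],
    [0,0,0],
    [0,0,0],
    [0,0,0],
    [0,0,0],
    [0,0,0],
    [0,0,0],
    [0,0,0],
    [0,0,0],
    [0,0,0],
    [0,0,0],
  ],
  grip=0,
  squeeze=40,
)

```text
time: 20.4
ee_pos: [0.5634, 0.1756, 0.1176]
eef_rot: [0.445, 0.895, -0.0, -0.0]
ft_force: [-0.8, -0.4, 0.5]
width: 0.0116
grip_force: 40.0
```

```bash
python3 q.py
```

```text
20.4 [0.5634 0.1756 0.1176] [-0.8 -0.4  0.5] [-0.208  0.326 -0.025] yaw_y 37.13 0.011615972796842625
```

>>> arm_command(
  xyz=[
    [0,0,0.002],
    [0,0,0.004],
    [0,0,0.007],
    [0,0,0.012],
    [0,0,0.025],
    [0,0,0.05],
    [0,0,0.08],
    [0,0,0.092],
    [0,0,0.092],
  ],
  rot=[
    [0,0,0],
    [0,0,0],
    [0,0,0],
    [0,0,0],
    [0,0,0],
    [0,0,0],
    [0,0,0],
    [0,0,0],
    [0,0,0],
  ],
)

```text
time: 21.15
ee_pos: [0.5651, 0.1762, 0.213]
eef_rot: [0.445, 0.895, 0.002, 0.002]
ft_force: [0.0, -0.2, -2.7]
width: 0.0114
grip_force: 40.0
```

```bash
python3 q.py
python3 - <<'E'
from h import *
b,m=snap('side');find('side',m,['key_grip','barrel_edge','barrel_top'])
E
```

```text
21.15 [0.5651 0.1762 0.213 ] [ 0.  -0.2 -2.7] [-0.065 -0.065  0.009] yaw_y 37.12 0.011405390330845715
side key_grip 0.71 [ 0.2937 -0.3403  0.0131]
side key_grip 0.64 [0.5683 0.1767 0.2144]
side barrel_edge 0.73 [ 0.5573 -0.174   0.0008]
side barrel_edge 0.48 [0.5758 0.1541 0.1069]
side barrel_top 0.78 [0.5641 0.1747 0.1095]
```

>>> arm_command(
  xyz=[
    [0,-0.02,0],
    [-0.001,-0.05,0],
    [-0.001,-0.09,0],
    [-0.002,-0.13,0],
    [-0.002,-0.17,0],
    [-0.003,-0.21,0],
    [-0.003,-0.25,0],
    [-0.004,-0.285,0],
    [-0.004,-0.31,0],
    [-0.004,-0.3246,0],
    [-0.004,-0.3246,-0.04],
    [-0.004,-0.3246,-0.08],
    [-0.004,-0.3246,-0.11],
    [-0.004,-0.3246,-0.14],
    [-0.004,-0.3246,-0.16],
    [-0.004,-0.3246,-0.175],
    [-0.004,-0.3246,-0.183],
    [-0.004,-0.3246,-0.187],
    [-0.004,-0.3246,-0.187],
    [-0.004,-0.3246,-0.187],
  ],
  rot=[
    [0,0,0],
    [0,0,0.05],
    [0,0,0.1],
    [0,0,0.15],
    [0,0,0.2],
    [0,0,0.25],
    [0,0,0.3],
    [0,0,0.35],
    [0,0,0.4],
    [0,0,0.454],
    [0,0,0.454],
    [0,0,0.454],
    [0,0,0.454],
    [0,0,0.454],
    [0,0,0.454],
    [0,0,0.454],
    [0,0,0.454],
    [0,0,0.454],
    [0,0,0.454],
    [0,0,0.454],
  ],
)

```text
time: 23.02
ee_pos: [0.5597, -0.149, 0.023]
eef_rot: [0.232, 0.973, 0.0, 0.0]
ft_force: [0.2, -0.1, -2.1]
width: 0.0117
grip_force: 40.0
```

```bash
python3 q.py
python3 - <<'E'
from h import *
b,m=snap('side');find('side',m,['key_grip','logic_board'])
E
```

```text
23.02 [ 0.5597 -0.149   0.023 ] [ 0.2 -0.1 -2.1] [-0.034 -0.003 -0.014] yaw_y 63.14 0.011667867514645741
side key_grip 0.65 [ 0.2962 -0.3392  0.0144]
side key_grip 0.56 [ 0.5613 -0.1452  0.0293]
side logic_board 0.8 [ 0.6605 -0.1585  0.0034]
```

>>> arm_command(
  xyz=[
    [0,0,-0.002],
    [0,0,-0.004],
    [0,0,-0.005],
    [0,0,-0.005],
    [0,0,-0.005],
    [0,0,-0.005],
  ],
  rot=[
    [0,0,0],
    [0,0,0],
    [0,0,0],
    [0,0,0],
    [0,0,0],
    [0,0,0],
  ],
)

```text
time: 23.67
ee_pos: [0.5595, -0.1489, 0.0176]
eef_rot: [0.232, 0.973, 0.0, 0.0]
ft_force: [-0.1, -0.1, -1.1]
width: 0.0115
grip_force: 40.0
```

>>> arm_command(
  xyz=[
    [0,0,0],
    [0,0,0],
    [0,0,0],
    [0,0,0],
    [0,0,0],
    [0,0,0],
    [0,0,0],
    [0,0,0],
    [0,0,0],
    [0,0,0],
    [0,0,0.02],
    [0,0,0.05],
    [0,0,0.09],
    [0,0,0.13],
    [0,0,0.15],
    [0,0,0.15],
    [0,0,0.15],
  ],
  rot=[
    [0,0,0],
    [0,0,0],
    [0,0,0],
    [0,0,0],
    [0,0,0],
    [0,0,0],
    [0,0,0],
    [0,0,0],
    [0,0,0],
    [0,0,0],
    [0,0,0],
    [0,0,0],
    [0,0,0],
    [0,0,0],
    [0,0,0],
    [0,0,0],
    [0,0,0],
  ],
  grip=1,
)

```text
time: 25.08
ee_pos: [0.5601, -0.149, 0.1688]
eef_rot: [0.232, 0.973, 0.0, 0.001]
ft_force: [-0.5, -0.5, -0.6]
width: 0.0869
grip_force: 0.0
```

```bash
python3 q.py
python3 - <<'E'
from h import *
b,m=snap('wrist');find('wrist',m,['key_grip','face_key'])
b,m=snap('side');find('side',m,['key_grip','logic_board','lens_cap','solder_reel'])
E
```

```text
25.08 [ 0.5601 -0.149   0.1688] [-0.5 -0.5 -0.6] [0.042 0.021 0.035] yaw_y 63.15 0.08685581421065716
wrist key_grip 0.96 [ 0.5622 -0.1464  0.0224]
wrist face_key 0.95 [ 0.5618 -0.1496  0.0059]
wrist face_key 0.21 [ 0.5635 -0.1451  0.0209]
side key_grip 0.78 [ 0.2939 -0.338   0.0134]
side key_grip 0.58 [ 0.5612 -0.148   0.0204]
side logic_board 0.63 [ 0.6583 -0.1601  0.0038]
side logic_board 0.31 [0.568  0.1778 0.0915]
side solder_reel 0.97 [ 0.7285 -0.0114  0.0014]
```

The key stands on the mat at the right height, and the board and reel are where they started. The lens cap went undetected in this last look, but no move went near it.

```bash
python3 -c "
from bench import r
print(r.close_job())"
```

```text
the job is handed in; nothing more can be done
None
```

The job is handed in at about 25 s, with no verdict returned: the lock ring was turned until it met the housing (about 0.65 N m at the wrist), and the key stands released on the mat. The board and reel were seen unmoved; the lens cap was not detected in the last look, and the barrel's turn was only roughly checked.

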